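# Set a sprung stand leg to its length mark and close the cam lever

### The job

The sprung telescopic leg of a tablet stand lies in the assembly fixture: draw it out by its T-shaped foot bar until the white line on the bar is level with the steel pointer on the scale rail, and, while holding it there against its spring, swing the leg's cam lever fully closed against the leg. Leave the lever open until the leg is at the mark. The cam cannot bear the spring yet, so finish still holding the leg at the mark with the lever shut; do not push the other things on the desk about.

Things in the scene. Friction and masses are not known exactly. Their poses are not given: they have to be found in the camera images.
- fixture: Fixed fixture: grey base plate 10 mm thick (x -115 to 150, y -98 to 42 mm from the origin), end block at x 105 to 145 mm, 75 mm high, with a rod along -x that carries the sliding leg; scale rail 40 mm high at y -90 to -76 mm. Origin at desk level under the leg's axis. The axis runs along the fixture's x, 45 mm above the desk; the leg is drawn out towards -x (roughly towards the robot).
- leg (a joint): How far the leg is drawn out, in m: 0 = fully in (where it starts and where its spring returns it if let go), up to 0.085. The spring pulls back with 3.5 N at 0, growing by 0.5 N per cm. The required value lies between 0.03 and 0.06 and is shown by the pointer.
- foot_center (a point): Middle of the leg's foot bar, the black cross-piece at its -x end: 14 mm along x, 116 mm along y, 24 mm high, centre 45 mm above the desk; axes as the fixture's. Behind it (+x) runs the leg's aluminium sleeve, 18 x 18 mm, in the middle, so fingers fit on both sides of the sleeve behind the bar to pull it to -x. Under the first 45 mm of sleeve there is only the base plate.
- leg_line (a point): The -y end of the white line (3 mm wide) along the middle of the foot bar's top; 58 mm to -y and 12 mm above foot_center. Axes as the fixture's.
- mark (a point): Tip of the steel pointer (3.5 mm wide) on the scale rail, fixed during the task; axes as the fixture's. The leg is at its length when leg_line and mark have the same x in the fixture's frame. The tip is 4 mm beyond the foot bar's -y end and 57 mm above the desk; its rider is 18 mm wide and reaches to y = -100 mm.
- lever (a joint): Angle of the cam lever in rad: 0 = fully closed, lying along the leg; it starts open at 0.45 to 0.6 and stays wherever it is left (about 1.5 N at its tip moves it; mechanical range 0 to 0.65).
- lever_tip (a point): Rounded tip of the black cam lever (8 mm thick, 14 mm high). The lever rides on the leg's +y side; its upright pivot is 53 mm to +x, 13 mm to +y of foot_center, and this point is 37 mm from the pivot, towards the foot bar. Open, it stands out to +y (34 mm off the axis at 0.6 rad); it closes to -y. Shut, its outer face is 17 mm to +y of the axis; the sleeve's far face is 9 mm to -y.
- tape_clear: Bystander, roll of brown packing tape, loose on the desk; not to be moved.
- mouse: Bystander, computer mouse, loose on the desk; not to be moved.
- glue_stick: Bystander, glue stick, loose on the desk; not to be moved.
- eraser: Bystander, eraser, loose on the desk; not to be moved.

How it is judged:
By the outcome, as a careful person would: the job done as asked, in the order asked, and still so for the second after the job is handed in, while the arm keeps its last pose, push and grip.
It also fails if it takes over 35 s, if anything falls off the work surface, if the arm or the gripper's body presses on something with over 40 N, if the wrist force passes 120 N, or if a joint passes its speed limit or range.

### The arm

A 6-joint arm with a two-finger parallel gripper is mounted at the origin on a cart in front of the work surface, level with it; the furniture and walls round the work are solid. World frame = base frame: x ahead of the robot, y to its left, z up, the work surface at z = 0. Lengths are in m, angles in rad, forces in N, time in s.
With the tool pointing down it reaches from about 0.3 to 0.775 m from the base axis. Payload 14.6 kg.
Tool frame: the origin (TCP) lies at the very end of the fingers, on their centre line; the grasp point (between the pads) lies 19 mm behind it; z points along the fingers, y is the line along which they close (so a half turn about z gives the same grasp; the last joint's range is limited). The gripper opens to 94 mm and grips with 3 to 60 N. Pads are 16 mm wide; open, the fingers measure 119 mm over their backs; the gripper's body (75 mm by 177 mm) begins 78 mm behind the grasp point.
Start: joints at [1.117, 0.3, 1.521, -0, 1.321, -0.067], TCP at [0.207, 0.509, 0.205] pointing down, gripper open.
Joint ranges: [-3.03, 3.03], [-0.79, 2.21], [0.23, 2.52], [-1.04, 4.18], [0, 3.07], [-2.55, 2.55]. Speed limits (rad/s): [2.22, 2.22, 2.57, 3.14, 3.14, 3.14].

### API

Orientations are given as [roll, pitch, yaw] about the fixed x, y, z axes, in that order (R = Rz(yaw) Ry(pitch) Rx(roll)).
In Python, from station import ctrl gives the robot as it stands.
- The arm moves only by the shell command python3 -m pendant 'ROWS' [OPENING] [FORCE]. ROWS is JSON, a list of rows, each a list of 2 entries, a list of its own where there are three numbers: the shift along the world's x, y, z in cm, then the turn about the world's z in rad. A call has 1 to 20 rows; each row shifts and turns the commanded pose from where the row before left it; what a row does not reach is not made up. A row lasts 1/12 s, in which the tool goes at most 41.7 mm and 7.16 degrees, less where a joint would pass 70% of its speed; a pose out of reach is approached as far as the arm can. A call is refused whole if a number of a shift passes 4.17 or a number of a turn 0.125, either way. A call with a gripper value outside its range is refused whole. OPENING is the opening, from 0 (shut) to 1 (fully open), set as the call begins (- or left out, the last holds). The fingers move at their own pace and stop on an object; FORCE is the grip in N (left out, the last holds). Time passes only in rows, so rows that do not move let the fingers close. It gives the time, the measured TCP pose, the force, the opening and the grip force at its end, in the units of the state.
- ctrl.get_obs(): the state, without advancing time (a new reading comes with each control period).
- ctrl.camera(name): name is "side" or "top"; returns a dict with "color" (420x560x3 uint8, red, green, blue), "intrinsics" (3x3 intrinsics, pixels), "camera_from_world" (4x4, takes a point from world to camera coordinates). Camera axes: x right, y down, z forward; pixel columns grow to the right and rows downward; lengths in m; the calibration is good to about 2 mm. A picture is of the moment at which its call begins. There is no depth.
- ctrl.hand_in(): hands the job in; it is judged then, once.
The state is a dict: "time_s": time; "qpos": joint angles; "joint_vel": joint speeds; "tau": joint torques, N m; "ee_pos": TCP position; "eef_rot": TCP orientation; "force": force on the tool from outside, world axes, zero at the start; "moment": the same for the moment, N m; "grip_width": finger opening in m; "grip_force": force on a finger pad.
Only numpy, scipy, OpenCV 4.12 (cv2) and the standard library are available. Lean on these libraries where they do the work, as an engineer would, in place of code of your own. Each camera call takes 0.05 s, during which the arm holds its last target. There are 200 camera calls.

## Working session

There is one attempt and no reset: what is moved stays moved. The work goes in short steps, Python scripts to look and compute and a shell command to move; the robot and the scene stay as the last step left them, time stands still between calls to the robot, and variables do not carry over. Pictures are saved under pics/ and viewed, at most 10 in all, crops included, and the job is handed in when it is done.

```bash
mkdir -p pics; python3 - <<'E'
from station import ctrl
import cv2,numpy as np
for n in("side","top"):
    c=ctrl.camera(n); cv2.imwrite(f"pics/{n}0.png",c["color"][:,:,::-1]); print(n,np.round(c["intrinsics"],1).tolist(),np.round(c["camera_from_world"],3).tolist())
o=ctrl.get_obs(); print(o["time_s"],o["ee_pos"],o["eef_rot"],o["force"])
E
```

```text
side [[420.9, 0.0, 282.1], [0.0, 420.9, 206.9], [0.0, 0.0, 1.0]] [[0.972, -0.237, 0.003, -0.494], [-0.155, -0.644, -0.749, 0.23], [0.179, 0.728, -0.662, 0.839], [0.0, 0.0, 0.0, 1.0]]
top [[465.8, 0.0, 279.5], [0.0, 465.8, 205.3], [0.0, 0.0, 1.0]] [[-0.016, -0.999, -0.042, 0.176], [-0.981, 0.024, -0.191, 0.543], [0.192, 0.039, -0.981, 0.965], [0.0, 0.0, 0.0, 1.0]]
0.1 [0.20736269 0.50915665 0.2049531 ] [-3.14052953e+00 -6.53208929e-05  2.75480775e+00] [-0.52885078  0.06177714  0.20422145]
```

View pics/side0.png

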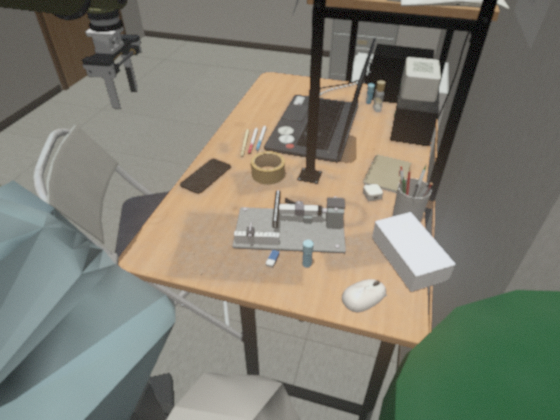

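View pics/top0.png

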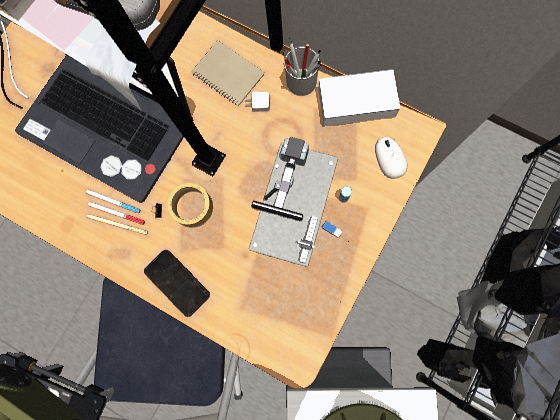

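The side view shows the fixture near (290,225) and the top view near (295,205). The foot bar is black with a white line, the pointer is on the rail at right, and a black post stands at (208,160) in the top view. I'll enlarge both.

```bash
python3 - <<'E'
import cv2,numpy as np
a=cv2.imread("pics/side0.png")[180:260,225:355]; b=cv2.imread("pics/top0.png")[130:270,240:350]
a=cv2.resize(a,None,fx=6,fy=6,interpolation=cv2.INTER_CUBIC); cv2.imwrite("pics/sc.png",a)
b=cv2.resize(b,None,fx=4.2857,fy=4.2857,interpolation=cv2.INTER_CUBIC); cv2.imwrite("pics/tc.png",b);print(a.shape,b.shape)
E
```

```text
(480, 780, 3) (600, 471, 3)
```

View pics/sc.png

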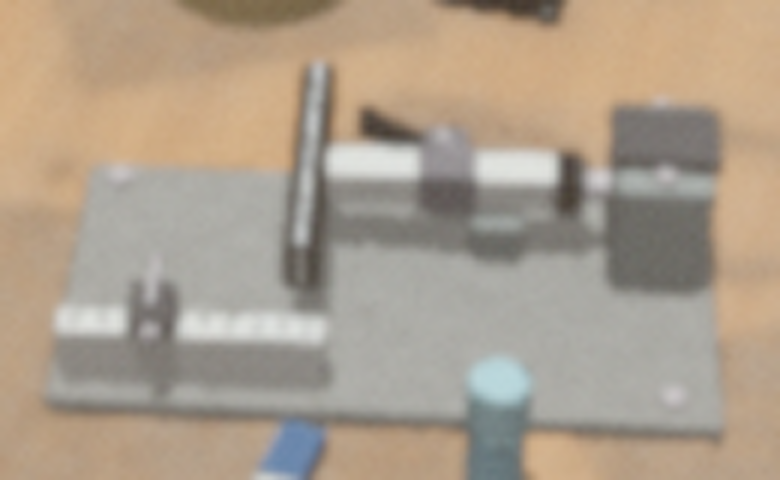

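View pics/tc.png

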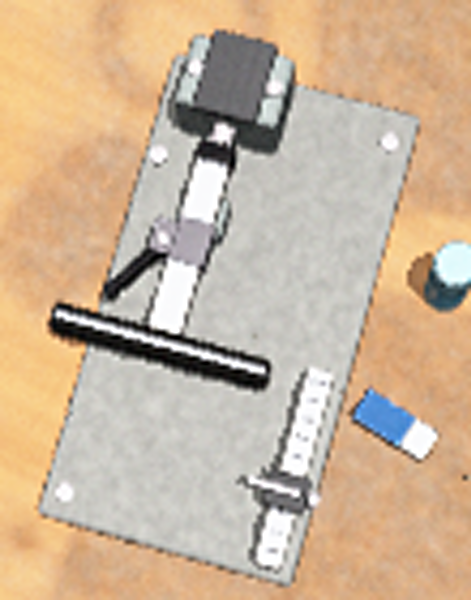

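Readings from the crops (side / top):
- Bar line ends: (318,65) and (303,245) / (57,313) and (268,372)
- Pointer tip: (155,260) / (243,480)
- Lever tip: (365,118) / (110,293)
- Plate corners: (48,405), (95,170), (720,432) / (293,583), (40,515), (418,120)

```bash
cat >h.py <<'E'
from station import ctrl
import cv2,numpy as np
def P(c): return c["intrinsics"]@c["camera_from_world"][:3]
def tri(cs,ct,s,t): 
    X=cv2.triangulatePoints(P(cs),P(ct),np.array(s,float).T,np.array(t,float).T); return (X[:3]/X[3]).T
E
python3 - <<'E'
from h import *
cs,ct=ctrl.camera("side"),ctrl.camera("top")
s=np.array([(318,65),(303,245),(155,260),(365,118),(48,405),(95,170),(720,432)])/6+[225,180]-.4
t=np.array([(57,313),(268,372),(243,480),(110,293),(293,583),(40,515),(418,120)])/4.2857+[240,130]-.4
X=tri(cs,ct,s,t)
for n,x in zip("lineL lineR mark levertip cBR cBL cTR".split(),X): print(n,np.round(x*1000,1))
d=X[0]-X[1]; a=np.arctan2(-d[0],d[1]); e=X[6]-X[4]; f=X[5]-X[4]
print("yaw",a,np.arctan2(e[1],e[0]),np.arctan2(-f[0],f[1]),np.linalg.norm(d),np.linalg.norm(e),np.linalg.norm(f))
yaw=np.arctan2(e[1],e[0]); R=np.array([[np.cos(yaw),-np.sin(yaw)],[np.sin(yaw),np.cos(yaw)]])
O=np.mean([X[4,:2]-R@[-.115,-.098],X[5,:2]-R@[-.115,.042],X[6,:2]-R@[.15,-.098]],0)
print("O",O,"yaw",yaw)
print(np.round((X[:,:2]-O)@R*1000,1))
E
```

```text
lineL [552.6 223.5  57.1]
lineR [520.2 116.2  58.1]
mark [465.4 130.2  49.7]
levertip [565.4 196.8  47. ]
cBR [416.1 105.4   5.3]
cBL [455.5 238.1   5. ]
cTR [666.1  30.5   5.3]
yaw -0.2931284509724492 -0.291327185441049 -0.2883845923250855 0.112115025273275 0.2609921714855093 0.1383745950059997
O [0.55284332 0.16617902] yaw -0.291327185441049
[[ -16.7   54.8]
 [ -16.9  -57.3]
 [ -73.4  -59.6]
 [   3.2   32.9]
 [-113.5  -97.5]
 [-113.9   40.9]
 [ 147.5  -97.5]]
```

```bash
python3 -m pendant '[[[2.5,-2.4,0],0],[[2.5,-2.4,0],0],[[2.5,-2.4,0],0],[[2.5,-2.4,0],0],[[2.5,-2.4,0],0],[[2.5,-2.4,0],0],[[2.5,-2.4,0],0],[[2.5,-2.4,0],0],[[2.5,-2.4,0],0],[[2.5,-2.4,0],0],[[2.5,-2.4,0],0],[[2.5,-2.4,0],0],[[2.5,-2.4,0],0],[[2.5,-2.4,0],0],[[0,0,-3],0],[[0,0,-3],0],[[0,0,-2],0],[[0,0,0],0]]' 1
```

```text
time_s: 1.7
ee_pos: [0.5556, 0.1726, 0.121]
eef_rot: [-3.137, -0.006, 2.754]
force: [-0.8, 0.2, -0.3]
grip_width: 0.0938
grip_force: 0.0
```

```bash
python3 -m pendant '[[[0.7,-0.6,-1],0],[[0,0,-2],0],[[0,0,-2],0],[[0,0,0],0]]'; python3 - <<'E'
from h import *
a=ctrl.camera("side")["color"][150:270,215:365,::-1]; b=ctrl.camera("top")["color"][110:290,220:370,::-1]
a=cv2.resize(a,(450,360),interpolation=2); b=cv2.resize(b,(350,420),interpolation=2)
o=np.zeros((420,800,3),np.uint8);o[:360,:450]=a;o[:,450:]=b;cv2.imwrite("pics/p1.png",o)
E
```

```text
time_s: 2.03
ee_pos: [0.5639, 0.1668, 0.0732]
eef_rot: [-3.14, -0.003, 2.755]
force: [0.1, 0.5, -0.9]
grip_width: 0.094
grip_force: 0.0
```

View pics/p1.png

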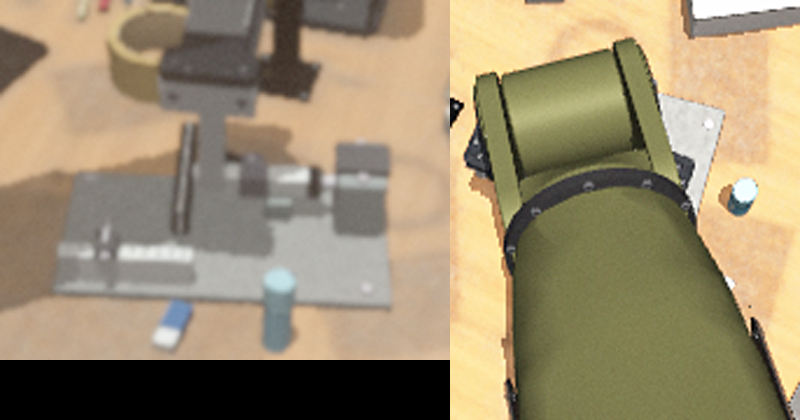

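The top view is now hidden by the arm. In the side view the near finger (200–225,180) sits just behind the bar, clear of it and of the sleeve. I'll lower the tool, then pull until it touches the bar.

```bash
python3 -m pendant '[[[0,0,-1.5],0],[[0,0,-1.5],0],[[0,0,-1.5],0],[[0,0,0],0]]'; python3 -m pendant '[[[-0.57,0.17,0],0],[[-0.57,0.17,0],0],[[-0.57,0.17,0],0],[[0,0,0],0],[[0,0,0],0]]'
```

```text
time_s: 2.47
ee_pos: [0.5643, 0.1673, 0.0299]
eef_rot: [-3.141, -0.001, 2.755]
force: [-0.8, 0.1, -1.2]
grip_width: 0.094
grip_force: 0.0
time_s: 2.88
ee_pos: [0.548, 0.1727, 0.0319]
eef_rot: [3.14, 0.002, 2.755]
force: [3.3, -0.9, 3.4]
grip_width: 0.0941
grip_force: 1.8
```

```bash
cat >>h.py <<'E'
yaw=-.291;O=np.array([.5528,.1662]);R=np.array([[np.cos(yaw),-np.sin(yaw)],[np.sin(yaw),np.cos(yaw)]])
def plane(c,p,z=.057):
    T=c["camera_from_world"];d=T[:3,:3].T@np.linalg.inv(c["intrinsics"])@[p[0],p[1],1];o=-T[:3,:3].T@T[:3,3]
    return ((o+d*(z-o[2])/d[2])[:2]-O)@R*1000
def crop(c,x,y,w,h,k,name):
    cv2.imwrite(name,cv2.resize(np.ascontiguousarray(c["color"][y:y+h,x:x+w,::-1]),None,fx=k,fy=k,interpolation=cv2.INTER_CUBIC))
E
python3 - <<'E'
from h import *
s,t=ctrl.camera("side"),ctrl.camera("top")
S=lambda u,v:((u+.5)/6+224.5,(v+.5)/6+179.5); T=lambda u,v:((u+.5)/4.2857+239.5,(v+.5)/4.2857+129.5)
for n,a,b in(("line-y",(303,245),(268,372)),("line+y",(318,65),(57,313)),("mark",(155,260),(243,480)),("markroot",(152,300),(275,492))):
    print(n,plane(s,S(*a)),plane(t,T(*b)))
crop(s,225,180,130,80,6,"pics/s2.png")
E
```

```text
line-y [-17.07542466 -56.14591713] [-16.67439099 -57.28808594]
line+y [-17.86178883  54.38351794] [-15.66176257  55.02199458]
mark [-73.48713609 -67.68081319] [-73.1170836  -59.63574754]
markroot [-72.25029869 -89.59637413] [-74.66265503 -76.70144776]
```

View pics/s2.png

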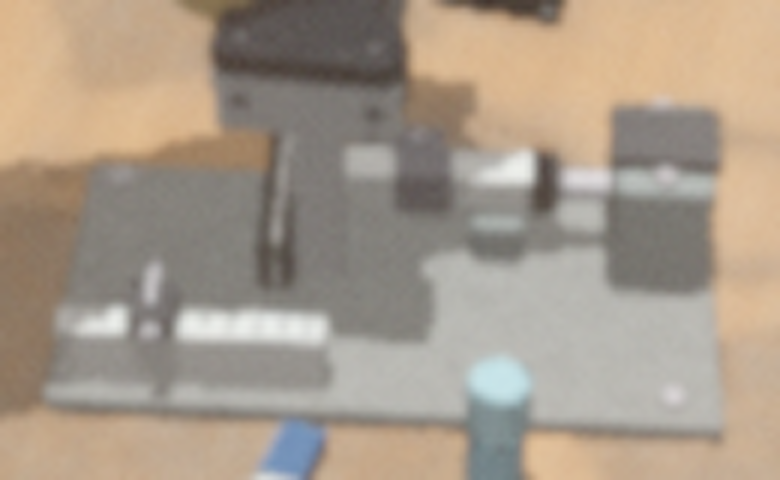

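The bar has moved out about 11 mm: its line end went from (303,245) to (275,245). The pointer tip is at (154,263). I'll pull most of the remaining ~45 mm.

```bash
python3 -m pendant '[[[-0.34,0.1,0],0],[[-0.34,0.1,0],0],[[-0.34,0.1,0],0],[[-0.34,0.1,0],0],[[-0.34,0.1,0],0],[[-0.34,0.1,0],0],[[-0.34,0.1,0],0],[[-0.34,0.1,0],0],[[-0.34,0.1,0],0],[[-0.34,0.1,0],0],[[-0.34,0.1,0],0],[[-0.34,0.1,0],0],[[0,0,0],0],[[0,0,0],0]]'
python3 - <<'E'
from h import *
crop(ctrl.camera("side"),225,195,65,50,12,"pics/s3.png")
E
```

```text
time_s: 4.15
ee_pos: [0.5071, 0.1848, 0.0309]
eef_rot: [3.14, 0.001, 2.755]
force: [6.9, 0.2, 1.3]
grip_width: 0.0938
grip_force: 2.9
```

View pics/s3.png

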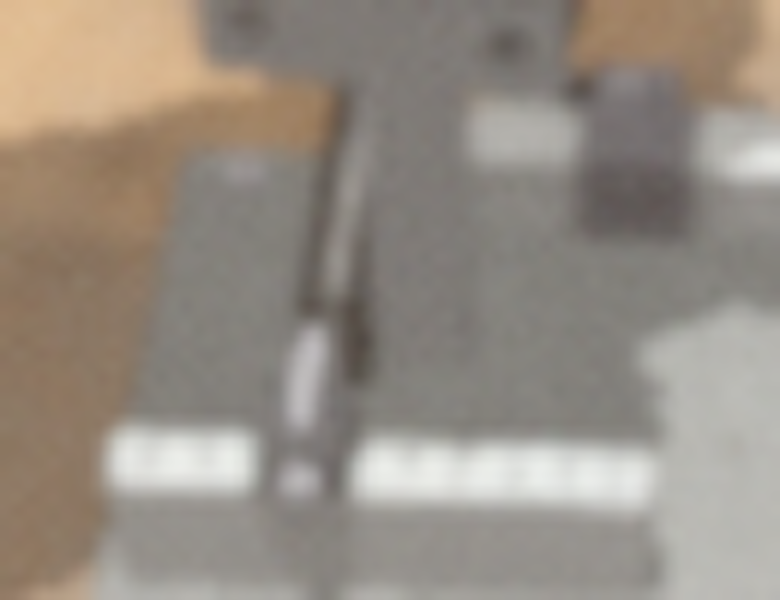

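The line runs (357,170)→(337,285) and the pointer (315,325)→(302,425), so the bar is still a few mm short.

```bash
python3 - <<'E'
from h import *
s=ctrl.camera("side")
for p in((357,170),(337,285),(315,325),(302,425)): print(plane(s,((p[0]+.5)/12+224.5,(p[1]+.5)/12+194.5)))
print((ctrl.get_obs()["ee_pos"][:2]-O)@R*1000)
# sub-pixel ridge: brightness per row
g=s["color"].astype(float).mean(2)
for v in range(206,232,1):print(v,g[v,246:258].astype(int))
E
```

```text
[-69.53870423 -17.99291865]
[-70.02167618 -51.79012645]
[-73.0875547  -63.31191468]
[-72.59053183 -90.82949965]
[-49.03639977   4.71638278]
206 [132 130 129 127 125 116  95 102 125 133 127 123]
207 [135 132 130 127 125 112  96 112 134 135 127 125]
208 [141 134 130 127 123 110  94 119 143 137 127 123]
209 [141 133 128 127 121 106  98 125 144 134 123 119]
210 [133 130 128 128 119 101  99 133 145 130 123 123]
211 [127 127 125 125 118 101 102 133 141 122 120 122]
212 [128 126 129 128 116  96 108 133 135 119 119 123]
213 [129 128 128 124 113  94 114 132 128 111 116 123]
214 [127 129 130 124 110  99 119 136 124 110 120 120]
215 [129 128 127 120 107  99 126 136 111 104 117 122]
216 [129 129 126 119 102 100 132 140 111 104 117 125]
217 [130 128 125 118  94 100 132 140 106 103 118 124]
218 [129 131 127 118  96  99 130 129 102 102 119 122]
219 [129 129 128 112  93  95 115 117  91  96 117 123]
220 [126 129 123 110  88  92 100  97  82  94 111 122]
221 [128 126 125 116 108 109 103  90  79  91 112 123]
222 [129 126 125 128 149 151 121  93  80  86 106 120]
223 [129 129 128 141 172 174 136 100  81  85 105 118]
224 [128 130 134 155 182 179 137 103  82  84 106 119]
225 [131 128 138 165 187 174 133 106  85  86 108 123]
226 [125 125 140 170 186 162 130 109  91  92 113 123]
227 [124 123 139 175 185 155 122 112 103 111 121 126]
228 [126 124 141 177 184 146 124 116 113 122 126 125]
229 [123 124 140 173 178 142 121 114 113 121 127 129]
230 [130 123 133 155 157 133 116 112 112 129 137 137]
231 [149 127 123 130 129 122 121 115 122 152 170 173]
```

```bash
cat >>h.py <<'E'
def gap(save=None):
    L=[];M=[]
    cs=[ctrl.camera("side") for _ in range(3)]; c=cs[-1]; g=np.mean([k["color"].astype(float).mean(2) for k in cs],0)
    def pk(v,u0,u1):
        r=g[v,u0:u1]; i=int(r[1:-1].argmax())+1; a,b,d=r[i-1:i+2]; return u0+i+.5*(a-d)/(a-2*b+d)
    for v in range(222,229): M.append((pk(v,246,254),v))
    for v in range(212,219): L.append((pk(v,249,256),v))
    l=np.array([plane(c,p) for p in L]); m=np.array([plane(c,p) for p in M])
    print("line",np.round(l[:,0],1),"mark",np.round(m[:,0],1),"gap mm",np.median(l[:,0])-np.median(m[:,0]))
    o=ctrl.get_obs(); print("tcp",(o["ee_pos"][:2]-O)@R*1000,"F",o["force"],o["grip_width"],o["grip_force"],o["time_s"])
    if save: crop(c,225,170,80,60,10,save)
E
python3 -c "
from h import *
gap()"
python3 -m pendant '[[[-0.12,0.03,0],0],[[-0.12,0.03,0],0],[[-0.12,0.04,0],0],[[0,0,0],0],[[0,0,0],0],[[0,0,0],0]]' 0.72 10
python3 -c "
from h import *
gap()"
```

```text
line [-69.7 -69.9 -70.5 -70.7 -70.5 -70.4 -70.2] mark [-73.3 -73.2 -73.2 -73.4 -73.6 -73.6 -73.4] gap mm 3.031589960146107
tcp [-48.95853177   4.70609931] F [6.44857113 0.71866431 2.13647536] 0.09387218704050052 2.904790313914418 4.4
time_s: 4.9
ee_pos: [0.5029, 0.1848, 0.0302]
eef_rot: [-3.14, 0.0, 2.755]
force: [4.9, -7.0, -0.3]
grip_width: 0.0681
grip_force: 3.0
line [-73.3 -73.5 -73.5 -73.4 -73.3 -73.1 -73.4] mark [-73.2 -73.1 -72.9 -73.1 -73.4 -73.5 -73.3] gap mm -0.22763036227769362
tcp [-53.12648646   3.49942634] F [ 3.86862853 -5.06075124  0.61036002] 0.06786463354544552 2.9774905764497817 5.05
```

```bash
python3 -m pendant '[[[-0.03,0.03,0],0],[[-0.03,0.03,0],0],[[0,0,0],0],[[0,0,0],0]]' 0.55 12
python3 -m pendant '[[[-0.03,0.01,0],0],[[-0.03,0.01,0],0],[[0,0,0],0],[[0,0,0],0]]' 0.4
python3 -c "
from h import *
gap()"
```

```text
time_s: 5.38
ee_pos: [0.5024, 0.1856, 0.0303]
eef_rot: [-3.141, 0.0, 2.755]
force: [4.5, -5.5, -0.3]
grip_width: 0.052
grip_force: 4.9
time_s: 5.72
ee_pos: [0.5018, 0.1857, 0.0303]
eef_rot: [-3.141, 0.0, 2.755]
force: [4.3, -4.5, -0.3]
grip_width: 0.0378
grip_force: 4.3
line [-73.3 -73.5 -73.5 -73.4 -73.2 -73.2 -73.4] mark [-73.2 -73.  -72.9 -73.1 -73.5 -73.5 -73.4] gap mm -0.1934684572266434
tcp [-54.49978927   4.01445123] F [ 5.01557327 -5.19788811 -0.36160816] 0.037229810759008164 4.287354814005084 5.8667
```

```bash
python3 -m pendant '[[[-0.03,0.01,0],0],[[-0.02,0.01,0],0],[[0,0,0],0],[[0,0,0],0],[[0,0,0],0],[[0,0,0],0]]' 0.1 15
python3 -c "
from h import *
gap('pics/f1.png')"
```

```text
time_s: 6.37
ee_pos: [0.501, 0.1853, 0.0302]
eef_rot: [-3.139, -0.0, 2.755]
force: [3.6, -11.4, 2.7]
grip_width: 0.0256
grip_force: 17.4
line [-73.4 -73.5 -73.6 -73.4 -73.2 -73.1 -73.4] mark [-73.2 -73.  -72.9 -73.1 -73.4 -73.5 -73.4] gap mm -0.15904394211578676
tcp [-55.05300693   3.35942592] F [  3.56202003 -10.44859513   1.99138423] 0.02557216558789066 17.43948256771546 6.5167
```

View pics/f1.png

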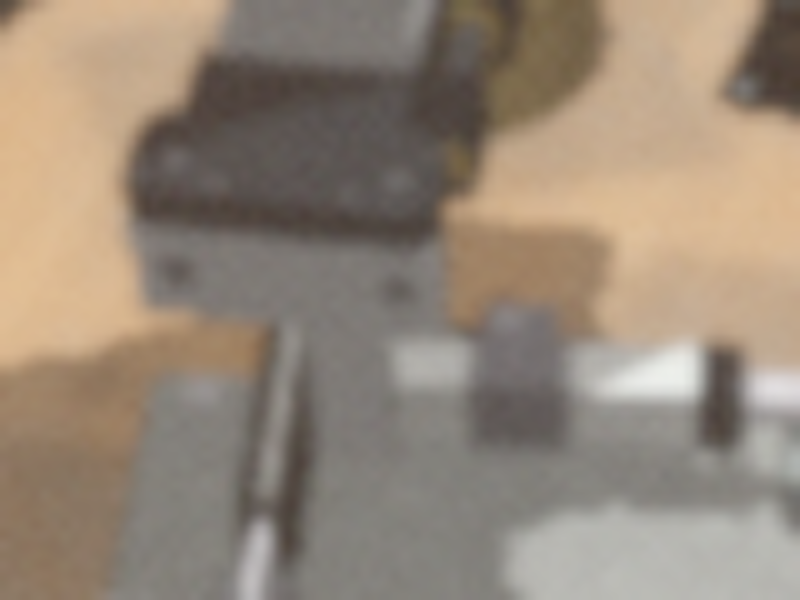

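The bar line and pointer now form one continuous line through (262,520), and the lever no longer stands out beyond the sleeve. The grip stopped at 25.6 mm, about sleeve plus shut lever. I'll ease the sideways load onto the lever and check that it holds.

```bash
python3 -m pendant '[[[-0.03,-0.1,0],0],[[0,0,0],0],[[0,0,0],0],[[0,0,0],0],[[0,0,0],0],[[0,0,0],0],[[0,0,0],0],[[0,0,0],0]]' 0.1 20
python3 -c "
from h import *
gap()"
```

```text
time_s: 7.18
ee_pos: [0.5011, 0.185, 0.0303]
eef_rot: [-3.141, 0.0, 2.755]
force: [6.3, -4.6, -1.3]
grip_width: 0.0251
grip_force: 22.2
line [-73.3 -73.5 -73.5 -73.4 -73.2 -73.2 -73.3] mark [-73.2 -73.  -73.  -73.1 -73.4 -73.5 -73.4] gap mm -0.08702927759765089
tcp [-54.98116776   3.18075388] F [ 5.55725492 -3.81985887 -1.29215495] 0.025148279687076298 22.160027597565204 7.3333
```

```bash
python3 -c "
from station import ctrl
print(ctrl.hand_in())"
```

```text
the job is handed in; nothing more can be done
None
```

The job is handed in at about 7.3 s, with the arm still holding the leg: the white line is about 0.1 mm from the pointer by the side camera, and I judged the lever shut from the 25 mm grip width (26 mm expected), since the gripper hid it from view.

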